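# Stop the roller mixer, push the stray bottle home, release the stop

## Robot

A 7-joint arm with a two-finger parallel gripper is mounted at the origin on a cart in front of the work surface, level with it; the furniture and walls round the work are solid. World frame = base frame: x ahead of the robot, y to its left, z up, the work surface at z = 0. Lengths are in m, angles in rad, forces in N, time in s.
With the tool pointing down it reaches from about 0.425 to 0.925 m from the base axis. Payload 6.8 kg.
Tool frame: the origin (TCP) lies at the very end of the fingers, on their centre line; the grasp point (between the pads) lies 19 mm behind it; z points along the fingers, y is the line along which they close (so a half turn about z gives the same grasp; the last joint's range is limited). The gripper opens to 85 mm and grips with 20 to 120 N. Pads are 22 mm wide; open, the fingers measure 114 mm over their backs; the gripper's body (76 mm by 85 mm) begins 54 mm behind the grasp point. The pads swing forward as they close: fully open they stand 13 mm farther back than shut.
Start: joints at [1.159, 0.477, 0.022, 1.555, -0.011, 1.109, -0.083], TCP at [0.202, -0.644, 0.231] pointing down, gripper open.
Joint ranges: [-2.96, 2.96], [-0.34, 2.1], [-1.41, 1.46], [0.24, 2.44], [-1.37, 4.51], [0.17, 1.92], [-2.96, 2.96]. Speed limits (rad/s): [2.39, 2.39, 3.14, 3.14, 3.14, 3.14, 3.14].

## Interface

Orientations are given as a unit quaternion [w, x, y, z].
In Python, from station import readout, viewer, bot gives the robot as it stands. The module is installed in compiled form; this text tells all that it offers.
- The arm moves only by the shell command python3 -m handwheel 'ROWS' [FORCE]. ROWS is JSON, a list of rows, each a list of 3 entries, a list of its own where there are three numbers: the shift along the tool's x, y, z in mm, then the turn, a rotation vector about the tool's x, y, z in degrees, then the gripper command: -1 is fully open, 1 is shut, values between are in proportion. In form: [[[x, y, z], [ax, ay, az], grip], ...]. A call has 1 to 20 rows; each row is the pose to reach, as a shift and turn from the pose commanded when the call began, along the tool's axes at that moment; what a row does not reach only later rows make up. A row lasts 1/12 s, in which the tool goes at most 41.7 mm and 7.16 degrees, less where a joint would pass 70% of its speed; a pose out of reach is approached as far as the arm can. A call with a gripper value outside its range is refused whole. The fingers move at their own pace and stop on an object; FORCE is the grip in N (left out, the last holds). Time passes only in rows, so rows that repeat a pose let the fingers close. It gives the time, the measured TCP pose, the force and the opening at its end, in the units of the state.
- readout.get_obs(): the state, without advancing time (a new reading comes with each control period).
- viewer.read_camera(name): name is "scene" or "side" or "wrist"; returns a dict with "frame" (480x640x3 uint8, red, green, blue), "fx", "fy", "cx", "cy" (pixels), "rvec" (rotation vector, rad) and "tvec" (3), from world to camera coordinates, as OpenCV has them; the wrist camera has in their place "tool_from_camera" (4x4, takes a point from camera to tool coordinates, whose origin is the TCP and whose axes are the flange's). Camera axes: x right, y down, z forward; pixel columns grow to the right and rows downward; lengths in m; the calibration is good to about 2 mm. The wrist camera is an equidistant fisheye: a pixel r from the principal point sees the ray r / f radians off the axis. A picture is of the moment at which its call begins: read the wrist's pose just before it. There is no depth.
- bot.hand_in(): hands the job in, once; it reports no verdict.
Trained networks look in a picture, given as the dict that the camera call returned (one of the last four; its "shot" number tells which), for a name from the list of things; names that differ only in an ending like _2 or _b are one class to them, and where a whole thing is asked for, a point or a joint stands for the part that bears it (a point fixed in the world has none). Each returns a list of dicts, best first, with "score" (0 to 1); they miss things now and then, are a little off and sometimes report something else, mostly with a low value. They report only what shows in the picture. A call takes as long as a camera call.
- viewer.search_frame(picture, target): "rect" ([centre column, centre row, width, height] in pixels, round what is visible of it).
- viewer.outline_of(picture, target): "mask" (480x640 bool, what is visible of it) and "rect" ([centre column, centre row, width, height] in pixels, round what is visible of it).
The state is a dict: "t": time; "q": joint angles; "joint_vel": joint speeds; "joint_torque": joint torques, N m; "eef_pos": TCP position; "tool_rot": TCP orientation; "contact_force": force on the tool from outside, world axes, zero at the start; "torque": the same for the moment, N m; "gripper_width": opening from 0.0 (shut) to 1.0 (fully open).
Only numpy, scipy, OpenCV 4.12 (cv2) and the standard library are available. Lean on these libraries where they do the work, as an engineer would, in place of code of your own. Each camera call takes 0.05 s, during which the arm holds its last target. There are 200 camera calls.

## Task

A bottle on the roller mixer has crept out along its rollers, away from its end stop. Press the mixer's mushroom stop button in until it latches and stays in by itself, and only then push the stray bottle along the rollers with your fingertips until its cap rests against the end stop; last, twist the button clockwise by pushing against one of its lobes, until the latch lets go and the button pops up. Only press and push, lift nothing, and leave the other bottle and the things on the bench where they are.

Things in the scene. Friction and masses are not known exactly. Their poses are not given: they have to be found in the camera images.
- mixer: Two-lane bottle roller mixer, fixed, 190 x 289 x 105 mm (x, y, z). Origin under its centre, on the bench; x away from the robot across the rollers, y along them to the white control box (y = +49 to +144 mm, 105 mm high), z up. Three black rollers, 24 mm thick, axes 60 mm up at x = -68, 0, +68 mm, carry a bottle in each of two lanes, x = -34 (front) and +34 mm (back), bottle axis 85 mm up.
- stop_front (a point): Centre of the face of the front lane's end stop: a white 30 mm disc on the control box, 85 mm up, at mixer x = -34, y = +44 mm. Axes as the mixer's. A bottle is home when its cap touches this disc; its base is then 122 mm from here toward the free end.
- stop_back (a point): The same for the back lane's end stop (mixer x = +34, y = +44 mm).
- free_end (a point): Middle of the top edge of the low bearing plate at the rollers' free end (mixer x = 0, y = -144 mm), 50 mm up; its bearing hubs reach 69 mm. Open beyond and above, so a bottle can creep out over it and fingertips can stand behind its base.
- button_seat (a point): Point on the flat top of the control box under the stop button's axis (mixer x = 0, y = +97 mm), 105 mm up; does not move with the button. Round it is a fixed steel collar, 42 mm across and 8 mm high. A tall green oven stands behind on the left (front at x = 0.49 m, right side at y = +0.10 m from the robot base).
- stop_top (a point): Centre of the top of the black mushroom button; 45 mm above the box top released, 37 latched. It turns with the head, axes as the mixer's at rest. 47 mm domed hub with 3 rounded lobes, 20 mm wide, reaching 38 mm from the axis, at 90, 210 and 330 deg counterclockwise from its x; open gaps between them centred at 30, 150 and 270 deg. Lobe flanks lie 14 to 26 mm below this point.
- stop_button (a joint): How far the stop button is pressed in, m: 0 released, 0.0095 hard stop. A spring resists with about 2 N at first, 3 to 4 N just before the bottom. Pressed to the hard stop it latches; let go, it stays at about 0.008. When the head is then turned about 0.55 rad clockwise it springs up to 0.
- stop_twist (a joint): Turn of the stop button's head, rad, clockwise seen from above: 0 at rest, 0.9 hard stop. A weak spring (0.01 to 0.05 N m) turns it back to 0 when let go.
- bottle_brown: Brown reagent bottle, black cap, lying in one lane: 60 mm diameter (cap 38), 122 mm long, 0.13 to 0.22 kg. Origin at the centre of its flat base; z runs along the bottle to the cap, toward the control box. Home, the base is at mixer y = -78 mm; the stray bottle's base starts 50 to 80 mm further out (-y). It slides on the rollers at 1 to 3 N.
- bottle_clear: Clear glass reagent bottle, black cap, same shape, size and axes as the brown one, in the other lane. Either of the two may be the stray one.
- petri_dish: Closed glass petri dish, 65 mm across, 15 mm high, on the bench left of the mixer; origin under its centre. Leave alone.
- crucible: White porcelain crucible, 48 mm across, 32 mm high, on the bench left of the mixer; origin under its centre. Leave alone.
- stop_clock: Small bench timer, 40 x 70 x 59 mm, behind the mixer on the right; origin under its centre. Leave alone.
- beaker_100: Glass beaker, 52 mm across, 69 mm high, behind the mixer on the left; origin under its centre. Leave alone.

How it is judged:
By the outcome, as a careful person would: the job done as asked, in the order asked, and still so for the second after the job is handed in, with the robot touching nothing.
It also fails if it takes over 58 s, if anything falls off the work surface, if the arm or the gripper's body presses on something with over 40 N, if the wrist force passes 120 N, or if a joint passes its speed limit or range.

## Working session

There is one attempt and no reset: what is moved stays moved. The work goes in short steps, Python scripts to look and compute and a shell command to move; the robot and the scene stay as the last step left them, time stands still between calls to the robot, and variables do not carry over. Pictures are saved under pics/ and viewed, on a budget of 10 in all, crops included, one or two more only if the job needs it, and the job is handed in when it is done.

```bash
mkdir -p pics; cat > h.py <<'E'
import numpy as np,cv2
from scipy.spatial.transform import Rotation as R
from station import readout,viewer,bot
def ray(p,u,v):
    Rm=cv2.Rodrigues(np.array(p["rvec"],float))[0];t=np.array(p["tvec"],float).ravel()
    d=Rm.T@np.array([(u-p["cx"])/p["fx"],(v-p["cy"])/p["fy"],1]);return -Rm.T@t,d/np.linalg.norm(d)
def atz(p,u,v,z):
    o,d=ray(p,u,v);return o+d*(z-o[2])/d[2]
def proj(p,X):
    return cv2.projectPoints(np.array(X,float).reshape(-1,3),np.array(p["rvec"],float),np.array(p["tvec"],float),np.array([[p["fx"],0,p["cx"]],[0,p["fy"],p["cy"]],[0,0,1.]]),None)[0].reshape(-1,2)
def save(p,n): cv2.imwrite("pics/"+n,cv2.cvtColor(p["frame"],cv2.COLOR_RGB2BGR))
def st():
    o=readout.get_obs();print({k:np.round(o[k],4).tolist() for k in["t","q","eef_pos","tool_rot","contact_force","gripper_width"]});return o
E
python3 - <<'E'
from h import *
st()
for c in["scene","side"]:
    p=viewer.read_camera(c);save(p,c+"0.png")
    print(c,np.round(ray(p,320,240),3).tolist(),p["fx"])
    for n in["mixer","stop_button","bottle_brown","bottle_clear","petri_dish","crucible","stop_clock","beaker_100"]:
        r=viewer.search_frame(p,n)
        print(n,[(round(a["score"],2),np.round(a["rect"],1).tolist()) for a in r[:2]])
E
```

```text
{'t': 0.0, 'q': [1.1589, 0.4778, 0.0223, 1.5565, -0.0115, 1.1092, -0.0831], 'eef_pos': [0.2017, -0.6435, 0.2303], 'tool_rot': [-0.0009, 0.9885, 0.1513, -0.0002], 'contact_force': [0.4143, 0.3788, 0.0552], 'gripper_width': 1.0}
scene [[0.07, 0.539, 0.652], [0.495, -0.615, -0.614]] 454.5929671561983
mixer [(0.88, [354.3, 261.9, 150.8, 107.4])]
stop_button [(0.67, [331.8, 231.3, 37.7, 22.7]), (0.66, [331.8, 235.6, 32.2, 27.2])]
bottle_brown [(0.95, [356.2, 217.6, 42.0, 38.9]), (0.66, [356.6, 262.2, 154.6, 106.6])]
bottle_clear [(0.72, [395.1, 220.3, 51.2, 43.0])]
petri_dish [(0.94, [302.9, 342.8, 37.8, 34.4])]
crucible [(0.64, [284.9, 365.9, 29.3, 29.2]), (0.4, [332.6, 234.4, 37.5, 26.2])]
stop_clock [(0.94, [314.9, 183.5, 19.5, 31.8]), (0.63, [357.0, 260.8, 151.2, 104.4])]
beaker_100 [(0.85, [258.9, 224.2, 21.5, 37.8])]
side [[0.567, -0.595, 1.027], [0.012, 0.513, -0.858]] 554.5916910294434
mixer [(0.59, [268.2, 284.4, 107.2, 156.9])]
stop_button [(0.75, [272.9, 216.0, 34.5, 32.0])]
bottle_brown [(0.71, [286.8, 286.2, 35.2, 65.4]), (0.56, [272.0, 216.7, 37.7, 32.2])]
bottle_clear [(0.93, [248.8, 309.7, 32.0, 66.8])]
petri_dish [(0.82, [250.2, 194.1, 28.7, 22.9]), (0.15, [404.9, 365.6, 43.0, 43.5])]
crucible [(0.86, [244.0, 162.6, 21.6, 17.6]), (0.26, [272.4, 215.0, 38.7, 34.0])]
stop_clock [(0.72, [403.8, 363.6, 41.6, 43.1])]
beaker_100 [(0.61, [386.0, 249.3, 27.4, 36.7])]
```

```bash
python3 - <<'E'
import cv2,numpy as np
a=cv2.imread("pics/side0.png")[185:385,200:350];b=cv2.imread("pics/scene0.png")[180:330,250:450]
a=cv2.resize(a,None,fx=3,fy=3,interpolation=cv2.INTER_CUBIC) #450x600
cv2.imwrite("pics/v1.png",a)
b=cv2.resize(b,None,fx=4,fy=4,interpolation=cv2.INTER_CUBIC);cv2.imwrite("pics/v2.png",b)
E
```

```text
(no output)
```

View pics/v1.png

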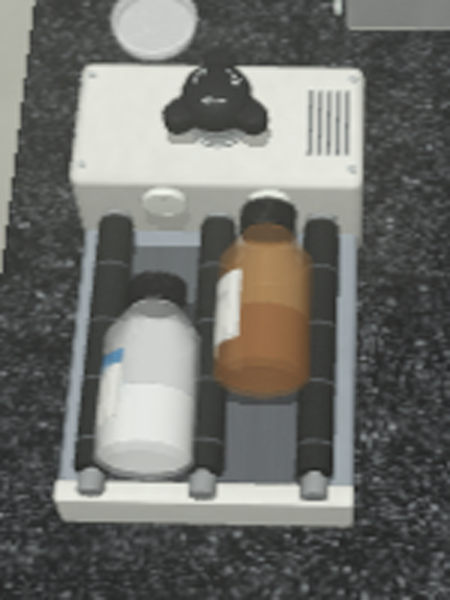

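View pics/v2.png

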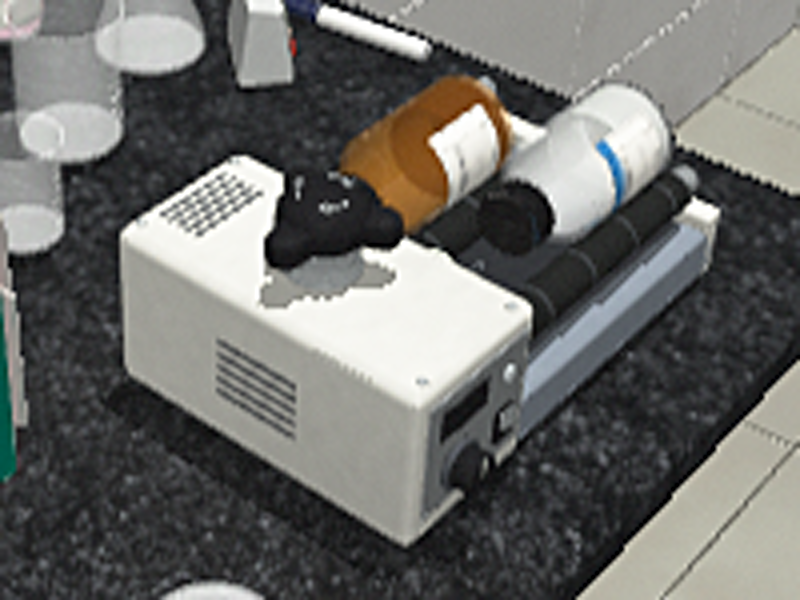

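Clear bottle is the stray one (front lane; side crop ~(148,390)); the brown one is home. Lobes point back, front-left and front-right. Fitting the mixer pose from the control-box top corners.

```bash
python3 - <<'E'
from h import *
from scipy.optimize import least_squares
S=viewer.read_camera("side");C=viewer.read_camera("scene")
M=np.array([[-95,144,105],[95,144,105],[-95,49,105],[95,49,105]])/1e3
us=np.array([[84,65],[363,72],[72,182],[363,188]])/3+[200,185]
uc=np.array([[413,410],[121,235],[532,315],[238,154]])/4+[250,180]
def W(x,P): return np.c_[R.from_euler('z',x[2]).apply(P)+[x[0],x[1],0]]
f=lambda x:np.r_[(proj(S,W(x,M))-us).ravel(),(proj(C,W(x,M))-uc).ravel()]
r=least_squares(f,[.56,-.2,0],loss='soft_l1');x=r.x;print("pose",x,"deg",np.degrees(x[2]));print(np.round(r.fun,1))
for sel in (0,1):
    g=lambda y:f(y)[sel*8:sel*8+8]; print(sel,least_squares(g,x).x.round(4))
for n,P in dict(button=[0,97,150],stopf=[-34,44,85],free=[0,-144,50]).items():
    w=W(x,np.array([P])/1e3);print(n,w.round(4),proj(S,w).round(1),proj(C,w).round(1))
# stray base: bottom of mask in side
for n,lx in(("bottle_clear",-.034),("bottle_brown",.034)):
    m=viewer.outline_of(S,n)[0]["mask"];vv=np.where(m.any(1))[0];
    for y in np.arange(-.17,-.06,.006):
        b=W(x,[[lx+.03*np.cos(a),y,.085+.03*np.sin(a)] for a in np.linspace(0,6.28,40)])
        vm=proj(S,b)[:,1].max()
        if abs(vm-vv.max())<2.5: print(n,y,vm,vv.max())
for n,h in[("petri_dish",.0075),("crucible",.016),("stop_clock",.03),("beaker_100",.035)]:
    for p in(S,C):
        a=viewer.search_frame(p,n)[0];print(n,atz(p,*a["rect"][:2],h).round(3))
E
```

```text
pose [ 0.48493122 -0.10654034 -0.02460999] deg -1.4100487330580136
[-0.3 -2.6  0.9 -2.7 -1.5 -1.  -0.1 -0.5  0.7 -2.2 -2.2 -3.   1.9 -3.9
  0.7 -2.8]
0 [ 0.4863 -0.1104 -0.0175]
1 [ 0.4791 -0.0997 -0.0361]
button [[ 0.4873 -0.0096  0.15  ]] [[271.8 212.2]] [[330.8 226.4]]
stopf [[ 0.452  -0.0617  0.085 ]] [[254.7 252.8]] [[359.9 248.1]]
free [[ 0.4814 -0.2505  0.05  ]] [[266.4 352. ]] [[396.  216.2]]
bottle_clear -0.13399999999999998 345.2812743322898 344
bottle_clear -0.12799999999999997 342.16574196561857 344
bottle_brown -0.07999999999999993 318.9176161999104 318
bottle_brown -0.07399999999999993 315.95787374349334 318
petri_dish [0.426 0.133 0.008]
petri_dish [0.426 0.139 0.007]
crucible [0.407 0.215 0.016]
crucible [0.411 0.204 0.016]
stop_clock [ 0.737 -0.261  0.03 ]Traceback (most recent call last):
  File "<stdin>", line 23, in <module>
IndexError: list index out of range
```

Position residuals of 2–3 px remain, so I'll move above the mixer and refine with the wrist camera.

```bash
python3 -m handwheel '[[[436,-440,-70],[0,0,17.4],1],[[436,-440,-70],[0,0,17.4],1],[[436,-440,-70],[0,0,17.4],1],[[436,-440,-70],[0,0,17.4],1],[[436,-440,-70],[0,0,17.4],1],[[436,-440,-70],[0,0,17.4],1],[[436,-440,-70],[0,0,17.4],1],[[436,-440,-70],[0,0,17.4],1],[[436,-440,-70],[0,0,17.4],1],[[436,-440,-70],[0,0,17.4],1],[[436,-440,-70],[0,0,17.4],1],[[436,-440,-70],[0,0,17.4],1],[[436,-440,-70],[0,0,17.4],1],[[436,-440,-70],[0,0,17.4],1],[[436,-440,-70],[0,0,17.4],1],[[436,-440,-70],[0,0,17.4],1],[[436,-440,-70],[0,0,17.4],1],[[436,-440,-70],[0,0,17.4],1],[[436,-440,-70],[0,0,17.4],1],[[436,-440,-70],[0,0,17.4],1]]' 30
python3 - <<'E'
from h import *
st();p=viewer.read_camera("wrist");save(p,"w1.png");print({k:p[k] for k in p if k!="frame"})
E
```

```text
t: 3.07
eef_pos: [0.4857, -0.0954, 0.3011]
tool_rot: [0.0, 1.0, -0.001, -0.0]
contact_force: [-1.2, -1.0, 0.6]
gripper_width: -0.001
{'t': 3.0667, 'q': [0.3495, 0.1325, -0.3096, 1.8697, 0.0446, 1.1465, -1.5495], 'eef_pos': [0.4857, -0.0954, 0.3011], 'tool_rot': [0.0002, 1.0, -0.0014, -0.0003], 'contact_force': [-1.2457, -0.9626, 0.5586], 'gripper_width': -0.0008}
{'fx': 371.64829954431775, 'fy': 371.64829954431775, 'cx': 316.32242005710555, 'cy': 237.65423203596026, 'tool_from_camera': array([[-5.09416533e-04, -9.47461509e-01, -3.19869393e-01,
         8.15795292e-02],
       [ 9.99999628e-01, -2.59853176e-04, -8.22884173e-04,
         8.32800399e-04],
       [ 6.96532002e-04, -3.19869694e-01,  9.47461289e-01,
        -1.40809219e-01],
       [ 0.00000000e+00,  0.00000000e+00,  0.00000000e+00,
         1.00000000e+00]]), 'shot': 5}
```

View pics/w1.png

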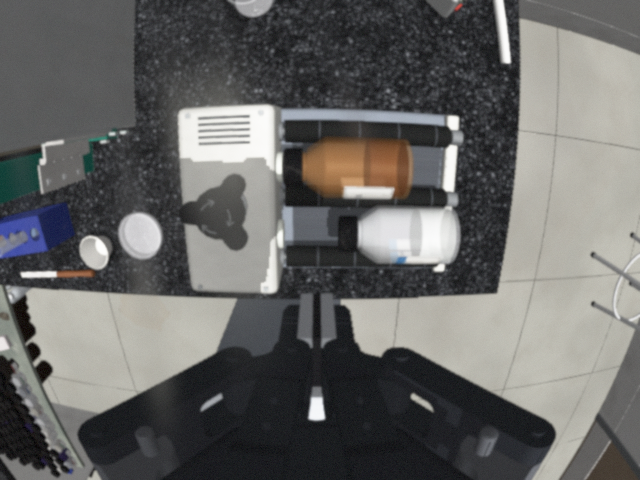

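Wrist picture: box top about (180–278, 106–291), button at ~(222,211) with lobes at (187,211), (235,182), (235,240); clear bottle's base at column ~460, brown bottle cap against its stop at ~285. Next: refine by fitting the silhouette.

```bash
cat >> h.py <<'E'
def wproj(p,o,X):
    T=np.array(p["tool_from_camera"]);q=o["tool_rot"];Rt=R.from_quat([q[1],q[2],q[3],q[0]])
    X=Rt.inv().apply(np.array(X,float).reshape(-1,3)-o["eef_pos"]);c=(X-T[:3,3])@T[:3,:3]
    rr=np.hypot(c[:,0],c[:,1]);th=np.arctan2(rr,c[:,2]);return np.c_[p["cx"]+p["fx"]*th*c[:,0]/rr,p["cy"]+p["fy"]*th*c[:,1]/rr]
def watz(p,o,u,v,z):
    T=np.array(p["tool_from_camera"]);q=o["tool_rot"];Rt=R.from_quat([q[1],q[2],q[3],q[0]])
    a=np.array([u-p["cx"],v-p["cy"]]);r=np.linalg.norm(a);th=r/p["fx"]
    d=Rt.apply(T[:3,:3]@np.r_[a/r*np.sin(th),np.cos(th)]);c=Rt.apply(T[:3,3])+o["eef_pos"];return c+d*(z-c[2])/d[2]
E
python3 - <<'E'
from h import *
from scipy.optimize import minimize
o=readout.get_obs();p=viewer.read_camera("wrist")
r=viewer.outline_of(p,"stop_button");print([(a["score"],a["rect"]) for a in r[:2]])
m=r[0]["mask"].astype(np.uint8)
def model(x,ztop=.150):
    im=np.zeros((480,640),np.uint8)
    for z,rh,rl in((ztop-.014,.0235,.010),(ztop-.020,.0235,.010),(ztop-.026,.0235,.010),(ztop-.004,.015,0)):
        a=np.linspace(0,2*np.pi,40)
        def fill(cx,cy,rr): 
            P=np.c_[cx+rr*np.cos(a),cy+rr*np.sin(a),0*a+z];return P
        G=[fill(x[0],x[1],rh)]
        if rl:
          for k in(90,210,330):
            t=np.radians(k)+x[2];G.append(np.r_[fill(x[0],x[1],rl),fill(x[0]+.028*np.cos(t),x[1]+.028*np.sin(t),rl)])
        for P in G: cv2.fillConvexPoly(im,cv2.convexHull(np.round(wproj(p,o,P)*16).astype(np.int32)),1,shift=4)
    return im
c=lambda s:1-(model(s*[1e-3,1e-3,1e-2])&m).sum()/(model(s*[1e-3,1e-3,1e-2])|m).sum()
b=minimize(c,[487,-10,-2.4],method='Nelder-Mead',options=dict(initial_simplex=[[480,-14,0],[492,-14,0],[485,0,0],[485,-8,-10]]))
print("button",b.x,b.fun)
for n,u,v,z in[("BL",180,109,.105),("BR",277,106,.105),("FL",191,290,.105),("FR",277,291,.105)]:print(n,watz(p,o,u,v,z).round(4))
mc=viewer.outline_of(p,"bottle_clear")[0]["rect"];mb=viewer.outline_of(p,"bottle_brown")[0]["rect"]
for n,q in(("clear",mc),("brown",mb)):print(n,np.round(q,1),"base(z.1)",watz(p,o,q[0]+q[2]/2,q[1],.1).round(4),"z.085",watz(p,o,q[0]+q[2]/2,q[1],.085).round(4))
g=p["frame"].copy();cs=cv2.findContours(model(b.x*[1e-3,1e-3,1e-2]),0,2)[0]
big=cv2.resize(g[90:310,165:475],None,fx=2.5,fy=2.5,interpolation=cv2.INTER_CUBIC)
for k in cs: cv2.polylines(big,[((k-[165,90])*2.5).astype(np.int32)],True,(255,0,0))
cv2.imwrite("pics/w2.png",big[:,:,::-1])
E
```

```text
[(0.72, [213.1, 211.6, 65.4, 75.7]), (0.63, [321.8, 199.1, 285.5, 188.6])]
button [ 4.85260264e+02 -9.90162757e+00 -1.87268709e-01] 0.09885260370697269
BL [0.58   0.0304 0.105 ]
BR [ 0.5775 -0.0611  0.105 ]
FL [0.3956 0.0366 0.105 ]
FR [ 0.3963 -0.0556  0.105 ]
clear [398.6 232.2 120.5  58.9] base(z.1) [ 0.4572 -0.2407  0.1   ] z.085 [ 0.4524 -0.247   0.085 ]
brown [346.9 168.9 130.2  62.7] base(z.1) [ 0.52   -0.1863  0.1   ] z.085 [ 0.518  -0.1903  0.085 ]
```

View pics/w2.png

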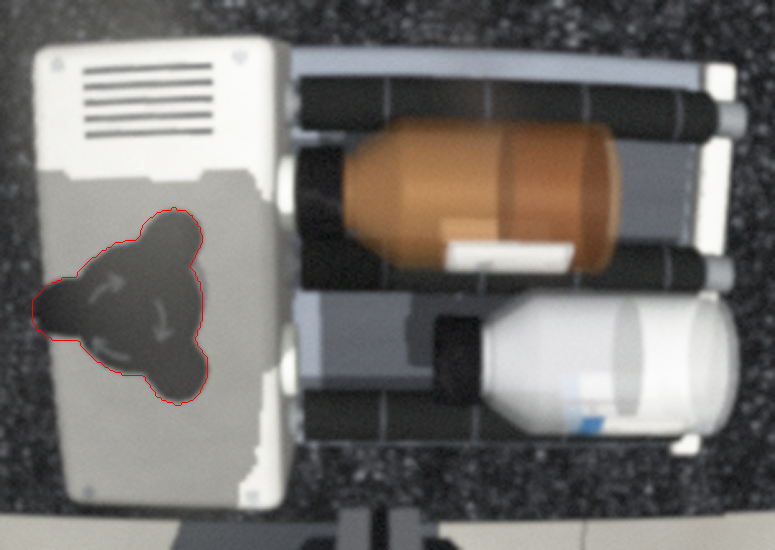

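```bash
python3 -m handwheel '[[[0,-40,20],[0,0,0],1],[[0,-70,50],[0,0,0],1],[[0,-85.5,85],[0,0,0],1],[[0,-85.5,115],[0,0,0],1],[[0,-85.5,135],[0,0,0],1],[[0,-85.5,145],[0,0,0],1],[[0,-85.5,148],[0,0,0],1],[[0,-85.5,150],[0,0,0],1],[[0,-85.5,152],[0,0,0],1],[[0,-85.5,154],[0,0,0],1],[[0,-85.5,155],[0,0,0],1],[[0,-85.5,155],[0,0,0],1]]'
python3 -m handwheel '[[[0,0,1.5],[0,0,0],1],[[0,0,3],[0,0,0],1],[[0,0,3],[0,0,0],1]]'
```

```text
t: 4.32
eef_pos: [0.4874, -0.0085, 0.1473]
tool_rot: [0.0, 1.0, -0.0, 0.001]
contact_force: [1.2, -0.8, 3.7]
gripper_width: 0.001
t: 4.57
eef_pos: [0.4869, -0.0084, 0.1435]
tool_rot: [-0.0, 1.0, -0.0, 0.001]
contact_force: [2.8, -1.0, 2.7]
gripper_width: -0.004
```

```bash
python3 -m handwheel '[[[0,0,1.5],[0,0,0],1],[[0,0,3],[0,0,0],1],[[0,0,3],[0,0,0],1]]'
python3 -m handwheel '[[[0,0,1.5],[0,0,0],1],[[0,0,3],[0,0,0],1],[[0,0,3],[0,0,0],1]]'
```

```text
t: 4.82
eef_pos: [0.4867, -0.0083, 0.1404]
tool_rot: [-0.0, 1.0, 0.0, 0.0]
contact_force: [1.4, -0.3, 5.2]
gripper_width: -0.001
t: 5.07
eef_pos: [0.4871, -0.0083, 0.1398]
tool_rot: [0.001, 1.0, -0.0, 0.001]
contact_force: [-7.8, -1.5, 28.8]
gripper_width: -0.0
```

Button reached its hard stop (~29 N, z≈0.140). Lift off and go behind the stray bottle, then check the latch.

```bash
python3 -m handwheel '[[[0,0,-15],[0,0,0],1],[[0,0,-45],[0,0,0],1],[[-10,30,-65],[0,0,0],1],[[-20,70,-65],[0,0,0],1],[[-30,110,-65],[0,0,0],1],[[-36,150,-65],[0,0,0],1],[[-42,190,-65],[0,0,0],1],[[-42,230,-65],[0,0,0],1],[[-42,271,-65],[0,0,0],1],[[-42,271,-65],[0,0,0],1],[[-42,271,-65],[0,0,0],1]]'
python3 - <<'E'
from h import *
for c in("scene","side"):
    p=viewer.read_camera(c);save(p,c+"1.png");print(c,[(round(a["score"],2),np.round(a["rect"],1).tolist()) for a in viewer.search_frame(p,"stop_button")[:2]])
    for z in(.15,.142): print(proj(p,[[.4853,-.0099,z]]))
a=cv2.imread("pics/scene0.png")[200:270,290:390];b=cv2.imread("pics/scene1.png")[200:270,290:390]
cv2.imwrite("pics/v3.png",cv2.resize(np.hstack([a,b]),None,fx=4,fy=4,interpolation=cv2.INTER_CUBIC))
E
```

```text
t: 5.98
eef_pos: [0.4428, -0.2813, 0.2012]
tool_rot: [-0.0, 1.0, -0.003, -0.001]
contact_force: [0.4, 0.7, -0.6]
gripper_width: 0.002
scene [(0.68, [333.0, 240.2, 35.7, 27.2])]
[[331.70440172 226.71316867]]
[[331.55367912 230.14119523]]
side [(0.88, [272.8, 218.8, 37.1, 33.6])]
[[270.73509949 212.3027103 ]]
[[271.00259799 214.62625914]]
```

View pics/v3.png

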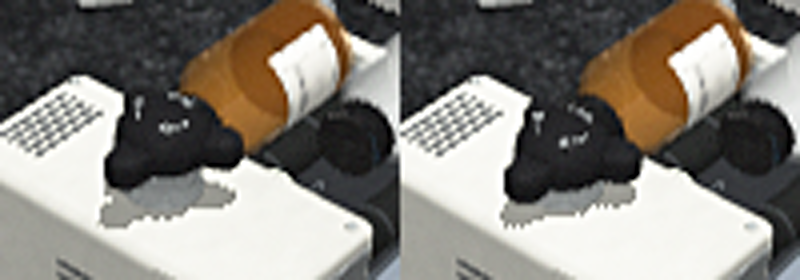

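Latched: head sits ~3 px (8 mm) lower in the right-hand crop. Descend behind the base and start pushing.

```bash
python3 -m handwheel '[[[1,0,40],[0,0,0],1],[[1,0,80],[0,0,0],1],[[1,0,108],[0,0,0],1],[[1,0,116],[0,0,0],1],[[1,0,116],[0,0,0],1],[[1,-5,116],[0,0,0],1],[[1,-10,116],[0,0,0],1],[[1,-15,116],[0,0,0],1],[[1,-19,116],[0,0,0],1],[[1,-22,116],[0,0,0],1],[[1,-25,116],[0,0,0],1],[[1,-28,116],[0,0,0],1],[[2,-31,116],[0,0,0],1],[[2,-34,116],[0,0,0],1],[[2,-37,116],[0,0,0],1],[[2,-40,116],[0,0,0],1],[[2,-40,116],[0,0,0],1]]'
python3 -m handwheel '[[[0,-4,0],[0,0,0],1],[[0,-8,0],[0,0,0],1],[[0,-12,0],[0,0,0],1],[[0,-16,0],[0,0,0],1],[[0,-20,0],[0,0,0],1],[[1,-24,0],[0,0,0],1],[[1,-28,0],[0,0,0],1],[[1,-30,0],[0,0,0],1],[[1,-30,0],[0,0,0],1]]'
python3 - <<'E'
from h import *
o=st();p=viewer.read_camera("side");save(p,"side2.png");q=viewer.read_camera("scene");save(q,"scene2.png")
a=cv2.imread("pics/side2.png")[200:390,200:340];b=cv2.imread("pics/scene2.png")[180:275,300:430]
a=cv2.resize(a,(420,570),interpolation=cv2.INTER_CUBIC);b=cv2.resize(b,(380,278),interpolation=cv2.INTER_CUBIC)
cv2.imwrite("pics/v4.png",np.hstack([a,np.vstack([b,np.zeros((292,380,3),np.uint8)])]))
E
```

```text
t: 7.6
eef_pos: [0.447, -0.2409, 0.0871]
tool_rot: [0.001, 1.0, -0.001, 0.001]
contact_force: [0.2, -4.7, 2.3]
gripper_width: -0.001
t: 8.35
eef_pos: [0.4477, -0.2098, 0.0867]
tool_rot: [0.0, 1.0, -0.0, 0.0]
contact_force: [1.0, -4.2, 2.2]
gripper_width: -0.001
{'t': 8.35, 'q': [0.4796, 0.393, -0.2019, 2.0933, 0.1257, 0.6651, -1.3773], 'eef_pos': [0.4477, -0.2098, 0.0867], 'tool_rot': [0.0005, 1.0, -0.0001, 0.0005], 'contact_force': [0.9917, -4.1831, 2.1579], 'gripper_width': -0.0013}
```

View pics/v4.png

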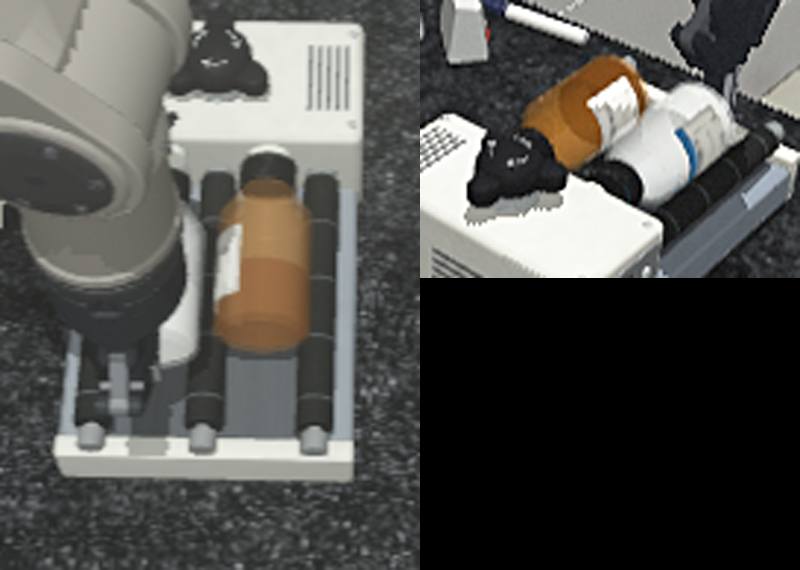

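The bottle is sliding straight (side crop base near row 360; brown base near 345), with about 10 mm left. Small steps until the force rises.

```bash
python3 -m handwheel '[[[0,-3,0],[0,0,0],1],[[0,-6,0],[0,0,0],1],[[0,-8,0],[0,0,0],1],[[0,-8,0],[0,0,0],1]]'
for i in 1 2 ; do python3 -m handwheel '[[[0,-1,0],[0,0,0],1],[[0,-2,0],[0,0,0],1],[[0,-2,0],[0,0,0],1]]' | egrep "eef|force"; done
```

```text
t: 8.78
eef_pos: [0.4476, -0.2016, 0.0865]
tool_rot: [0.0, 1.0, -0.0, 0.0]
contact_force: [1.0, -4.8, 2.0]
gripper_width: 0.001
eef_pos: [0.4476, -0.1998, 0.0864]
contact_force: [0.9, -3.6, 3.2]
eef_pos: [0.4476, -0.1978, 0.0864]
contact_force: [-0.2, -5.0, 3.1]
```

```bash
for i in 1; do python3 -m handwheel '[[[0,-1,0],[0,0,0],1],[[0,-2,0],[0,0,0],1],[[0,-2,0],[0,0,0],1]]' | egrep "eef|force"; done;  python3 -m handwheel '[[[0,-1,0],[0,0,0],1],[[0,-1,0],[0,0,0],1]]' | egrep "eef|force"
```

```text
eef_pos: [0.4476, -0.1961, 0.0864]
contact_force: [0.6, -5.8, 2.3]
eef_pos: [0.4475, -0.1961, 0.0865]
contact_force: [1.2, -8.9, 2.2]
```

```bash
python3 -m handwheel '[[[0,-1,0],[0,0,0],1],[[0,-1,0],[0,0,0],1]]' | egrep "eef|force"
```

```text
eef_pos: [0.4476, -0.196, 0.0866]
contact_force: [0.5, -10.7, 0.6]
```

Force climbs while position stalls at y = −0.196: the cap is on the stop. Back off, lift, go above the control box, look.

```bash
python3 -m handwheel '[[[0,4,0],[0,0,0],1],[[0,12,0],[0,0,0],1],[[0,30,0],[0,0,0],1],[[0,45,-10],[0,0,0],1],[[0,45,-50],[0,0,0],1],[[0,45,-90],[0,0,0],1],[[10,30,-125],[0,0,0],1],[[20,0,-130],[0,0,0],1],[[30,-40,-130],[0,0,0],1],[[36,-80,-130],[0,0,0],1],[[36,-120,-130],[0,0,0],1],[[36,-145,-130],[0,0,0],1],[[36,-145,-130],[0,0,0],1],[[36,-145,-130],[0,0,0],1]]'
python3 - <<'E'
from h import *
o=st();p=viewer.read_camera("wrist");save(p,"w3.png")
for n in("bottle_clear","bottle_brown"):
    q=viewer.outline_of(p,n)[0]["rect"];print(n,np.round(q,1),watz(p,o,q[0]+q[2]/2,q[1],.1).round(4))
cv2.imwrite("pics/w3.png",cv2.resize(p["frame"][60:320,130:470],None,fx=2.3,fy=2.3,interpolation=cv2.INTER_CUBIC)[:,:,::-1])
E
```

```text
t: 11.03
eef_pos: [0.4827, -0.0463, 0.2158]
tool_rot: [-0.0, 1.0, 0.002, -0.001]
contact_force: [-0.7, -1.0, -0.7]
gripper_width: -0.002
{'t': 11.0333, 'q': [0.2716, 0.2043, -0.3438, 1.9947, 0.0825, 0.9574, -1.6793], 'eef_pos': [0.4827, -0.0463, 0.2158], 'tool_rot': [-0.0004, 1.0, 0.0024, -0.0008], 'contact_force': [-0.672, -1.0369, -0.6728], 'gripper_width': -0.0023}
bottle_clear [412.8 261.2 150.9  71.6] [ 0.4581 -0.1853  0.1   ]
bottle_brown [423.1 181.6 166.   81.4] [ 0.5233 -0.1914  0.1   ]
```

View pics/w3.png

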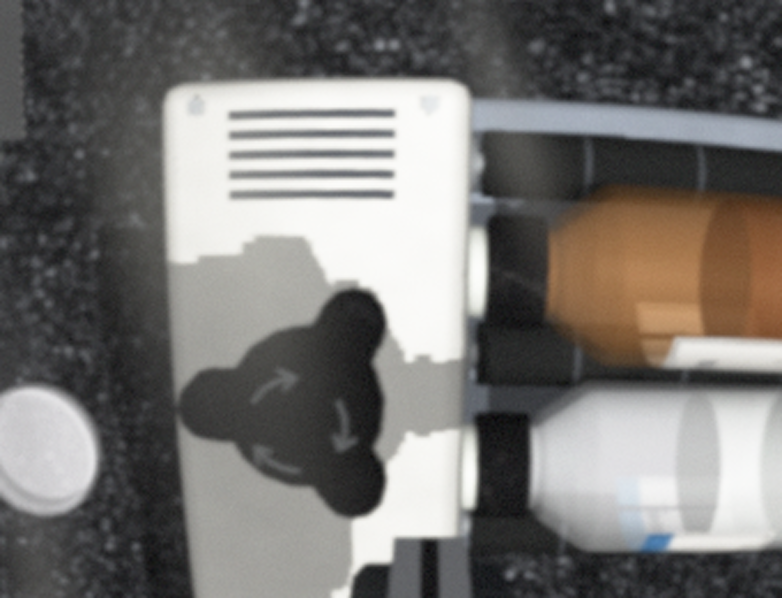

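Both caps rest against their discs (clear cap edge at column ~478, like brown's). Now lower into the gap at 270° and check for free entry.

```bash
python3 -m handwheel '[[[1,6,35],[0,0,0],1],[[1,6,70],[0,0,0],1],[[1,6,88],[0,0,0],1],[[1,6,96],[0,0,0],1],[[1,6,100],[0,0,0],1],[[1,6,102],[0,0,0],1],[[1,6,102],[0,0,0],1]]'
python3 -m handwheel '[[[-3.7,-0.2,0],[0,0,5],1],[[-7.3,-0.6,0],[0,0,10],1],[[-10.9,-1.4,0],[0,0,15],1],[[-14.4,-2.5,0],[0,0,20],1],[[-17.7,-3.9,0],[0,0,25],1],[[-21,-5.6,0],[0,0,30],1],[[-24.1,-7.6,0],[0,0,35],1],[[-27,-9.8,0],[0,0,40],1],[[-29.7,-12.3,0],[0,0,45],1],[[-32.2,-15,0],[0,0,50],1],[[-32.2,-15,0],[0,0,50],1]]'
python3 - <<'E'
from h import *
for c in("scene",):
    p=viewer.read_camera(c);save(p,c+"3.png");print(c,[(round(a["score"],2),np.round(a["rect"],1).tolist()) for a in viewer.search_frame(p,"stop_button")[:2]])
p=viewer.read_camera("wrist");w=cv2.resize(p["frame"][100:320,100:420],None,fx=1.25,fy=1.25)[:,:,::-1]
b=cv2.resize(cv2.imread("pics/scene3.png")[195:270,290:390],(400,275),interpolation=cv2.INTER_CUBIC)
cv2.imwrite("pics/v5.png",np.hstack([w,b]))
E
```

```text
t: 11.77
eef_pos: [0.4851, -0.0547, 0.115]
tool_rot: [0.0, 1.0, -0.0, 0.001]
contact_force: [0.0, -0.2, 0.7]
gripper_width: -0.001
t: 12.68
eef_pos: [0.4527, -0.0391, 0.1156]
tool_rot: [-0.0, 0.906, -0.424, 0.001]
contact_force: [-0.5, -1.0, 0.3]
gripper_width: 0.002
scene [(0.88, [330.6, 235.7, 36.5, 26.3])]
```

View pics/v5.png

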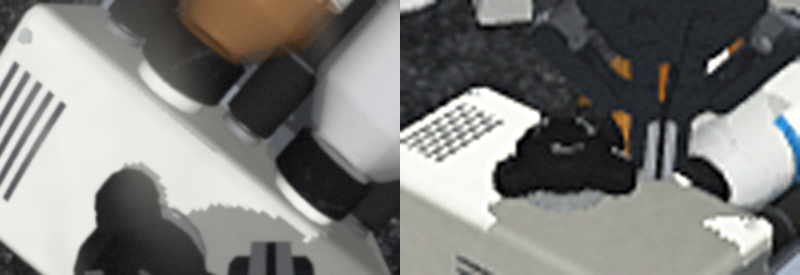

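Looks turned and higher, but I'll add a few degrees for certainty, then swing back, lift and check.

```bash
python3 -m handwheel '[[[-3.7,-0.2,0],[0,0,5],1],[[-5.8,-0.4,0],[0,0,8],1],[[-5.8,-0.4,0],[0,0,8],1]]' | egrep "eef|force"
python3 -m handwheel '[[[5,-0.2,0],[0,0,-5],1],[[9,-0.8,0],[0,0,-12],1],[[13,-2,0],[0,0,-18],1],[[17.7,-3.9,0],[0,0,-25],1],[[24.1,-7.6,0],[0,0,-32],1],[[29.7,-12.3,0],[0,0,-38],1],[[29.7,-8,0],[0,0,-40],1],[[29.7,-8,-20],[0,0,-40],1],[[29.7,-8,-60],[0,0,-40],1],[[29.7,0,-100],[0,0,-40],1],[[10,20,-130],[0,0,-40],1],[[0,60,-140],[0,0,-40],1],[[0,100,-150],[0,0,-40],1],[[0,140,-150],[0,0,-40],1],[[0,140,-150],[0,0,-40],1],[[0,140,-150],[0,0,-40],1]]'
python3 - <<'E'
from h import *
o=readout.get_obs();I=[]
for c in("scene","side"):
    p=viewer.read_camera(c);print(c,[(n,[np.round(a["rect"],1).tolist() for a in viewer.search_frame(p,n)[:1]]) for n in("stop_button","bottle_clear","bottle_brown","petri_dish","crucible","stop_clock","beaker_100")]);I.append(p["frame"])
a=cv2.resize(I[0][185:275,290:430],(420,270),interpolation=cv2.INTER_CUBIC)
w=viewer.read_camera("wrist")["frame"]
b=cv2.resize(I[1][195:375,200:330],(380,526),interpolation=cv2.INTER_CUBIC)
l=np.vstack([a,cv2.resize(w[60:317,100:520],(420,256))])
cv2.imwrite("pics/v6.png",np.hstack([l,b])[:,:,::-1])
E
```

```text
eef_pos: [0.449, -0.0346, 0.1147]
contact_force: [0.6, -0.7, -0.2]
t: 14.42
eef_pos: [0.3289, -0.1099, 0.2648]
tool_rot: [0.0, 0.988, -0.157, 0.001]
contact_force: [0.7, 0.5, 0.5]
gripper_width: 0.002
scene [('stop_button', [[332.5, 234.3, 33.6, 26.7]]), ('bottle_clear', [[381.3, 230.2, 48.6, 42.7]]), ('bottle_brown', [[356.8, 216.3, 39.5, 40.6]]), ('petri_dish', [[303.1, 342.2, 40.8, 32.9]]), ('crucible', [[284.5, 364.4, 30.3, 29.9]]), ('stop_clock', [[315.9, 184.8, 16.6, 29.8]]), ('beaker_100', [[257.5, 224.2, 21.7, 37.7]])]
side [('stop_button', [[271.3, 215.2, 37.4, 27.7]]), ('bottle_clear', [[251.5, 282.8, 37.8, 64.6]]), ('bottle_brown', [[286.8, 286.4, 35.0, 69.1]]), ('petri_dish', [[251.0, 194.9, 25.3, 23.3]]), ('crucible', [[244.1, 163.9, 19.1, 23.0]]), ('stop_clock', [[404.6, 365.5, 42.9, 40.8]]), ('beaker_100', [[252.4, 280.0, 33.2, 66.7]])]
```

View pics/v6.png

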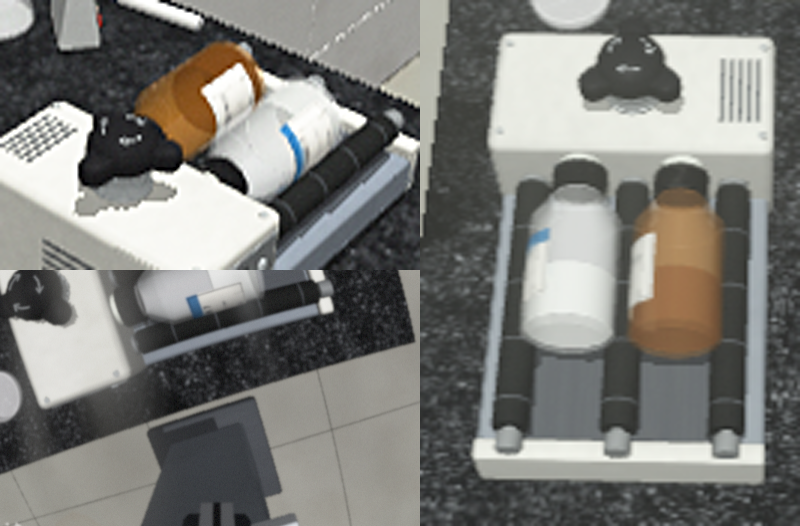

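The button is up with its collar and shadow showing as at the start, and the head has turned back. Both bottles are side by side at their stops, and the robot is clear.

```bash
python3 -c "
from station import bot
print(bot.hand_in())"
```

```text
the job is handed in; nothing more can be done
None
```

I did the three steps in the order asked and handed the job in at about 14.5 s of robot time, with the gripper clear of everything.

1. **Press:** I pushed the stop button to its hard stop with about 29 N. After I let go, the scene picture showed the head staying about 8 mm lower, so it had latched.
2. **Push:** The clear bottle, in the front lane, was the stray one. I pushed it with the closed fingertips until it stopped moving and the force rose from about 5 N to 11 N. The pictures show its cap against the end stop.
3. **Twist:** I pushed the lobe at 210° clockwise from the gap beside it. The last pictures show the button back up and the head turned back to rest.

**Last checks:**
- **Other things:** The brown bottle, petri dish, crucible and timer are where they were, within the pixel noise. The beaker is unmoved in the scene camera. In the last side picture the network confused it with the clear bottle, so only one view confirms it.
- **Measurements that disagreed:** My first mixer position from the two fixed cameras was off by 2–4 px, so I worked from the wrist camera instead. In an earlier wrist picture the two bottle bases read about 6 mm apart along the rollers. In the final side picture they look nearly level, so I relied on the contact force and the visible cap contact.

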